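# Clear the rod fixture and hold the connecting rod level over its posts

### The job

Clear the two wooden offcuts off the bed of the rod-checking fixture and put them in the scrap bin. Then pick up the connecting rod by its balance point and hold it level about 5 cm above the tops of the fixture's two posts, the big eye centred over the thick post and the small eye centred over the thin post, so that I can oil the posts: finish while still holding it there, quite still. Leave the other loose things on the bench where they are.

Things in the scene. Friction and masses are not known exactly. Their poses are not given: they have to be found in the camera images.
- rod: steel connecting rod (0.7 kg, 217 mm long) lying flat on the bench left or right of the fixture: big eye, straight shank 18 mm wide, small eye. The shank's underside is 4 mm and its top 28 mm above the rod's underside. Origin on the underside below the balance point. Own x runs along the shank from big eye to small eye, y across it, z up
- rod_balance (a point): the rod's balance point (centre of mass), inside the shank on its centre line, 58 mm from the big eye's centre and 112 mm from the small eye's centre, 16 mm above the rod's underside
- rod_big_eye (a point): centre of the rod's big eye, at the level of the underside. The eye is a ring, outer diameter 60, bore 42, 32 mm high, with a dark bolt 12 mm in diameter and 34 mm long along each side, out to 39 mm from the rod's centre line
- rod_small_eye (a point): centre of the rod's small eye, at the level of the rod's underside, 170 mm from the big eye's centre. The eye is a ring, outer diameter 34, bore 20, from 3 to 29 mm above the underside
- fixture: rod-checking fixture fixed to the bench: a grey flat bed 250 x 90 mm, 12 mm thick, with two upright steel posts 170 mm apart on its centre line, both rising 40 mm above the bed. Origin at the middle of the bed's underside, on the bench top; own x runs along the bed from the thick post (at x = -85 mm) to the thin post (x = +85 mm), z up
- thick_post (a point): centre of the top of the thick post (diameter 37 mm), 52 mm above the bench
- thin_post (a point): centre of the top of the thin post (diameter 16 mm), 52 mm above the bench
- offcut_a: sawn wooden offcut, a loose block 44 x 24 mm and 22 mm high, lying on the fixture's bed between the posts, nearer the thick post. Origin at the centre of its underside, x along its length, z up. 14 g
- offcut_b: sawn wooden offcut, a loose block 40 x 28 mm and 18 mm high, lying on the fixture's bed between the posts, nearer the thin post. Origin at the centre of its underside, x along its length, z up. 13 g
- bin: open-topped dark sheet-steel scrap bin fixed to the bench on the side opposite the rod: 150 mm (own x) by 170 mm (own y), 65 mm high, walls and floor 4 mm thick. Origin at the centre of its underside
- grease_tin: bystander: small red tin, diameter 52, 50 mm high, standing on the robot's side of the fixture, to the left
- socket: bystander: steel wrench socket, diameter 30, 40 mm high, standing on the robot's side of the fixture, to the right
- bearing_race: bystander: steel ring, diameter 52, 16 mm high, lying to the right of the fixture's far end
- wrench: bystander: wrench lying beyond the fixture
- screwdriver: bystander: screwdriver lying beyond the fixture, to the right
- piston: bystander: aluminium piston, diameter 76, 58 mm high, standing beyond the fixture, to the left
- carton: bystander: closed cardboard carton 50 x 80 mm, 60 mm high, beyond the fixture

How it is judged:
By the outcome, as a careful person would: the job done as asked, in the order asked, and still so for the second after the job is handed in, while the arm keeps its last pose, push and grip.
It also fails if it takes over 70 s, if anything falls off the work surface, if the arm or the gripper's body presses on something with over 40 N, if the wrist force passes 120 N, or if a joint passes its speed limit or range.

### The arm

A 7-joint arm with a two-finger parallel gripper is mounted at the origin on the work surface. World frame = base frame: x ahead of the robot, y to its left, z up, the work surface at z = 0. Lengths are in m, angles in rad, forces in N, time in s.
With the tool pointing down it reaches from about 0.425 to 1.025 m from the base axis. Payload 9.4 kg.
Tool frame: the origin (TCP) lies at the very end of the fingers, on their centre line; the grasp point (between the pads) lies 19 mm behind it; z points along the fingers, y is the line along which they close (so a half turn about z gives the same grasp; the last joint's range is limited). The gripper opens to 85 mm and grips with 20 to 120 N. Pads are 22 mm wide; open, the fingers measure 114 mm over their backs; the gripper's body (76 mm by 85 mm) begins 54 mm behind the grasp point. The pads swing forward as they close: fully open they stand 13 mm farther back than shut.
Start: joints at [-1.199, 0.599, -0.003, 1.599, 0.002, 0.943, -0.08], TCP at [0.315, 0.653, 0.231] pointing down, gripper open.
Joint ranges: [-2.57, 2.57], [-0.35, 1.97], [-1.29, 1.29], [0.11, 2.56], [-1.05, 4.19], [0.11, 1.86], [-2.63, 2.63]. Speed limits (rad/s): [2.22, 2.22, 3.01, 3.01, 3.14, 3.14, 3.14].

### API

Orientations are given as a 3x3 rotation matrix whose columns are the frame's x, y, z axes.
In Python, from workcell import manip, cams gives the robot as it stands.
- The arm moves only by the tool send_rows, never from a script. Its argument "increments" is a list that holds one entry, the list of rows, each a list of 7 numbers: the closure, from 0 (fully open) to 1 (shut), then the shift along the tool's x, y, z in cm, then the turn, a rotation vector about the tool's x, y, z in degrees. In form: [[[gripper, dx, dy, dz, rx, ry, rz], ...]]. A call has 1 to 20 rows; each row shifts and turns the commanded pose from where the row before left it, along the tool's axes as they then stand; what a row does not reach is not made up. A row lasts 1/10 s, in which the tool goes at most 50 mm and 8.59 degrees, less where a joint would pass 70% of its speed; a pose out of reach is approached as far as the arm can. A call with a gripper value outside its range is refused whole. The fingers move at their own pace and stop on an object; the grip force is fixed at half the most. Time passes only in rows, so rows that do not move let the fingers close. It gives the time, the measured TCP pose, the force, the opening and the grip force at its end, in the units of the state.
- manip.sense(): the state, without advancing time (a new reading comes with each control period).
- cams.capture(name): name is "scene" or "side" or "wrist"; returns a dict with "image" (480x640x3 uint8, red, green, blue), "depth" (480x640 float32, m along the optical axis (not along the pixel's ray), 0 where there is no reading), "camera_matrix" (3x3 intrinsics, pixels), "k1" (the pictures are not rectified: a ray, as slopes to the right and down, at radius r is drawn at 1 + k1 r^2 times it, then the intrinsics apply), "rvec" (rotation vector, rad) and "tvec" (3), from world to camera coordinates, as OpenCV has them. Camera axes: x right, y down, z forward; pixel columns grow to the right and rows downward; lengths in m; the calibration is good to about 2 mm. A picture is of the moment at which its call begins.
- manip.job_done(): hands the job in; it is judged then, once.
The state is a dict: "time": time; "joint_pos": joint angles; "dq": joint speeds; "joint_efforts": joint torques, N m; "ee_pos": TCP position; "tool_rot": TCP orientation; "contact_force": force on the tool from outside, world axes, zero at the start; "torque": the same for the moment, N m; "gripper_width": finger opening in m; "gripper_force": force on a finger pad.
Only numpy, scipy, OpenCV 4.12 (cv2) and the standard library are available. Lean on these libraries where they do the work, as an engineer would, in place of code of your own. Each camera call takes 0.05 s, during which the arm holds its last target. There are 200 camera calls.

## Working session

There is one attempt and no reset: what is moved stays moved. The work goes in short steps, Python scripts to look and compute and a tool call to move; the robot and the scene stay as the last step left them, time stands still between calls to the robot, and variables do not carry over. Pictures are saved under pics/ and viewed, at most 10 in all, crops included, and the job is handed in when it is done.

Besides the shell and the picture viewer there is one more tool, called after "Call:" as a command line: name --argument value ..., lists and objects as JSON in quotes. send_rows: Moves the arm, as the interface text tells. Its arguments: {"type":"object","properties":{"increments":{"type":"array","items":{"type":"array","items":{"type":"array","items":{"type":"number"}}}}},"required":["increments"]}

```bash
ls; mkdir -p pics
cat > h.py <<'E'
import numpy as np, cv2, pickle
from workcell import manip, cams
def cap(n):
    c=cams.capture(n); pickle.dump(c,open(f'{n}.pkl','wb')); return c
def load(n): return pickle.load(open(f'{n}.pkl','rb'))
def ext(c):
    R=cv2.Rodrigues(np.array(c['rvec'],float))[0]; t=np.array(c['tvec'],float).reshape(3); return R,t
def slopes(c,uv):
    d=np.array([c['k1'],0,0,0],float)
    return cv2.undistortPoints(np.array(uv,float).reshape(-1,1,2),np.array(c['camera_matrix'],float),d).reshape(-1,2)
def onz(c,uv,z):
    R,t=ext(c); s=slopes(c,uv); o=-R.T@t; d=np.c_[s,np.ones(len(s))]@R
    return o+d*((z-o[2])/d[:,2])[:,None]
def proj(c,P):
    d=np.array([c['k1'],0,0,0],float)
    return cv2.projectPoints(np.array(P,float).reshape(-1,1,3),np.array(c['rvec'],float),np.array(c['tvec'],float),np.array(c['camera_matrix'],float),d)[0].reshape(-1,2)
def cloud(c):
    R,t=ext(c); v,u=np.mgrid[:480,:640]; s=slopes(c,np.c_[u.ravel(),v.ravel()])
    z=c['depth'].ravel()[:,None]; P=(np.c_[s,np.ones(len(s))]*z-t)@R
    P[z[:,0]==0]=np.nan
    return P.reshape(480,640,3)
def save(c,n): cv2.imwrite(f'pics/{n}.png',c['image'][:,:,::-1])
E
python3 - <<'E'
from h import *
for n in('scene','side'):
    c=cap(n);save(c,n+'0');R,t=ext(c);print(n,-R.T@t,R[2],c['k1'],c['camera_matrix'][0])
s=manip.sense();print(s['ee_pos'],s['tool_rot'],s['gripper_width'])
E
```

```text
pics
scene [ 0.91688675 -0.42994304  0.89330997] [-0.35222359  0.40608087 -0.84323002] -0.06086736185198798 [506.07026985   0.         309.63126153]
side [-0.07923996 -0.64632863  0.65796441] [ 0.60830389  0.58336147 -0.53819678] -0.1075876569789274 [557.08559271   0.         314.79446936]
[0.31439529 0.6528086  0.23049994] [[-9.01010367e-01  4.33797300e-01 -4.69718083e-04]
 [ 4.33797529e-01  9.01009417e-01 -1.31700165e-03]
 [-1.48091343e-04 -1.39039468e-03 -9.99999022e-01]] 0.0852326640644766
```

View pics/scene0.png

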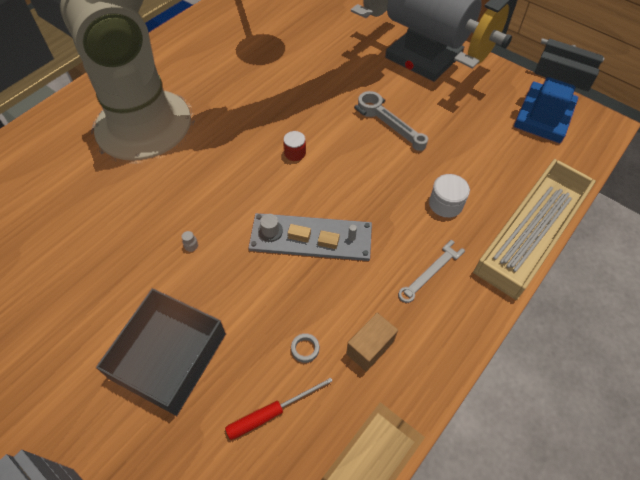

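View pics/side0.png

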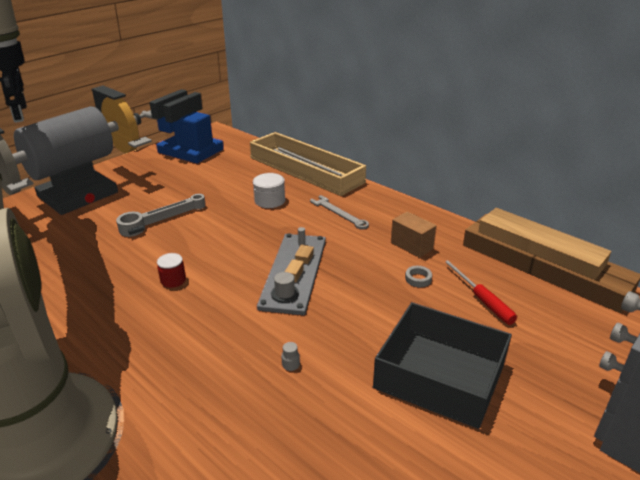

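Scene shows the rod's big eye at (370,101) and small eye at (420,140). The fixture has its thick post at (269,227) and thin post at (352,233). The offcuts are at (299,232) and (328,240), and the bin at (162,350). The side view agrees: rod at (130,222)–(198,202), offcuts at (294,269) and (304,253).

```bash
cat > m.py <<'E'
from h import *
rois={'scene':dict(rod=(345,85,435,155),fix=(240,205,380,268),thick=(250,208,288,245),thin=(338,218,364,246),bin=(95,285,230,415)),
 'side':dict(rod=(110,185,212,240),fix=(255,225,332,315),thick=(266,262,305,306),thin=(292,224,312,246),bin=(370,295,515,425))}
for n in('scene','side'):
    c=load(n);P=cloud(c);im=c['image'];hsv=cv2.cvtColor(im,cv2.COLOR_RGB2HSV)
    def sub(k):
        x0,y0,x1,y1=rois[n][k];m=np.zeros((480,640),bool);m[y0:y1,x0:x1]=1;return m
    print(n,'bench z',np.nanmedian(P[sub('fix')][:,2]))
    m=sub('fix')&(hsv[...,1]>80)&(P[...,2]>.022)&(P[...,2]<.042)
    k,l,st,ce=cv2.connectedComponentsWithStats(m.astype(np.uint8))
    for i in range(1,k):
        if st[i,4]<40: continue
        q=P[l==i];zt=np.percentile(q[:,2],90);
        q=q[q[:,2]>zt-.004]
        r=cv2.minAreaRect((q[:,:2]*1000).astype(np.float32));print(' offcut',ce[i],st[i,4],'ztop',zt,r)
    for k2 in('thick','thin'):
        q=P[sub(k2)&(P[...,2]>.047)&(P[...,2]<.06)];print(' ',k2,len(q),np.median(q[:,2]),cv2.minEnclosingCircle((q[:,:2]*1000).astype(np.float32)),q.mean(0))
    q=P[sub('fix')&(abs(P[...,2]-.012)<.004)&(hsv[...,1]<70)];print(' bed',cv2.minAreaRect((q[:,:2]*1000).astype(np.float32)))
    q=P[sub('rod')&(P[...,2]>.023)&(P[...,2]<.04)];print(' rod',len(q),cv2.minAreaRect((q[:,:2]*1000).astype(np.float32)),np.percentile(q[:,2],[5,50,95]))
    np.save(n+'_rod.npy',q)
    q=P[sub('bin')&(abs(P[...,2]-.065)<.006)];print(' bin',cv2.minAreaRect((q[:,:2]*1000).astype(np.float32)))
E
python3 m.py
python3 - <<'E'
import numpy as np
q=np.load('scene_rod.npy');c=q[:,:2].mean(0)
u=np.linalg.svd(q[:,:2]-c,full_matrices=False)[2][0];s=(q[:,:2]-c)@u;w=(q[:,:2]-c)@np.array([-u[1],u[0]])
for a in np.arange(-.13,.13,.01):
    m=(s>=a)&(s<a+.01)
    if m.sum()>3: print(round(a,3),m.sum(),w[m].min().round(4),w[m].max().round(4),np.median(q[m,2]).round(4))
print(c,u,s.min(),s.max())
E
```

```text
scene bench z 0.007495670699995191
 offcut [298.875      231.80147059] 272 ztop 0.035218396496113934 ((524.900634765625, -11.405406951904297), (43.64769744873047, 25.483469009399414), 23.81744384765625)
 offcut [328.08300395 238.28458498] 253 ztop 0.031620368148122635 ((580.5505981445312, 15.83713150024414), (39.11185836791992, 29.663516998291016), 24.90630531311035)
  thick 222 0.05143596655817294 ((469.9219055175781, -41.380340576171875), 19.008115768432617) [ 0.47127951 -0.04183985  0.05141587]
  thin 45 0.051624810609184654 ((611.7990112304688, 53.026493072509766), 8.199554443359375) [0.61205299 0.05248736 0.05157159]
 bed ((541.3241577148438, 6.453468322753906), (248.78273010253906, 93.15286254882812), 34.12721633911133)
 rod 687 ((484.232177734375, 386.13861083984375), (69.11060333251953, 214.623291015625), 85.86998748779297) [0.02408384 0.02834969 0.03318741]
 bin ((504.03863525390625, -359.6993713378906), (153.23846435546875, 170.8358917236328), 14.007546424865723)
side bench z 0.008114655697236605
 offcut [303.71938776 252.11734694] 196 ztop 0.029736874413188466 ((576.626647
[... 917 characters left out ...]
.0303 0.0303
-0.08 40 -0.037 0.0305 0.0296
-0.07 39 -0.0373 0.032 0.0299
-0.06 41 -0.0343 0.0288 0.0303
-0.05 50 -0.0229 0.0236 0.031
-0.04 32 -0.0093 0.0109 0.0281
-0.03 22 -0.0082 0.0101 0.0283
-0.02 26 -0.0086 0.0114 0.0275
-0.01 24 -0.0078 0.0114 0.0272
-0.0 27 -0.008 0.0128 0.0277
0.01 28 -0.0072 0.012 0.0274
0.02 27 -0.0088 0.0119 0.0276
0.03 21 -0.0075 0.0126 0.0276
0.04 29 -0.0092 0.0105 0.0284
0.05 27 -0.0082 0.0101 0.0279
0.06 26 -0.0073 0.0102 0.0279
0.07 24 -0.0085 0.0129 0.0271
0.08 30 -0.0085 0.01 0.028
0.09 33 -0.0131 0.0161 0.028
0.1 31 -0.0133 0.017 0.0287
0.11 24 -0.0106 0.0118 0.0276
[0.47496402 0.38297634] [ 0.98495922 -0.17278695] -0.09911660723007627 0.11697026857526924
```

Call:
send_rows --increments '[[[0, -2.4, -2.5, 0, 0, 0, 0], [0, -2.4, -2.5, 0, 0, 0, 0], [0, -2.4, -2.5, 0, 0, 0, 0], [0, -2.4, -2.5, 0, 0, 0, 0], [0, -2.4, -2.5, 0, 0, 0, 0], [0, -2.4, -2.5, 0, 0, 0, 0], [0, -2.4, -2.5, 0, 0, 0, 0], [0, -2.4, -2.5, 0, 0, 0, 0], [0, -2.4, -2.5, 0, 0, 0, 0], [0, -2.4, -2.5, 0, 0, 0, 0], [0, -2.4, -2.5, 0, 0, 0, 0], [0, -2.4, -2.5, 0, 0, 0, 0], [0, -2.4, -2.5, 0, 0, 0, 0], [0, -2.4, -2.5, 0, 0, 0, 0], [0, -2.4, -2.5, 0, 0, 0, 0], [0, -2.4, -2.5, 0, 0, 0, 0], [0, -2.4, -2.5, 0, 0, 0, 0], [0, -2.4, -2.5, 0, 0, 0, 0], [0, -2.4, -2.5, 0, 0, 0, 0], [0, -2.4, -2.5, 0, 0, 0, 0]]]'

```text
time: 2.1
ee_pos: [0.5302, -0.0069, 0.2312]
tool_rot: [[-0.901, 0.434, -0.0], [0.434, 0.901, -0.0], [0.0, -0.0, -1.0]]
contact_force: [1.1, 0.1, 0.3]
gripper_width: 0.0851
gripper_force: 0.0
```

Call:
send_rows --increments '[[[0, 0, 0, 0, 0, 0, 8], [0, 0, 0, 0, 0, 0, 8], [0, 0, 0, 0, 0, 0, 8], [0, 0, 0, 0, 0, 0, 8], [0, 0, 0, 0, 0, 0, 8], [0, 0, 0, 0, 0, 0, 8], [0, 0, 0, 0, 0, 0, 8], [0, 0, 0, 0, 0, 0, 8], [0, 0, 0, 0, 0, 0, 8], [0, 0, 0, 0, 0, 0, 8], [0, 0, 0, 0, 0, 0, 8], [0, 0, 0, 0, 0, 0, 8], [0, 0, 0, 0, 0, 0, 8], [0, 0, 0, 0, 0, 0, 8], [0, 0, 0, 0, 0, 0, 8], [0, 0, 0, 0, 0, 0, 8], [0, 0, 0, 0, 0, 0, 2], [0, 0, 0, 0, 0, 0, 0]]]'

```text
time: 3.9
ee_pos: [0.53, -0.0053, 0.2311]
tool_rot: [[0.911, 0.414, -0.0], [0.414, -0.911, -0.0], [-0.001, 0.0, -1.0]]
contact_force: [-0.2, 0.3, 0.1]
gripper_width: 0.0857
gripper_force: 0.0
```

Run:
```python
from h import *
c=cap('wrist');save(c,'w1');s=manip.sense();print(s['time'],s['ee_pos'],s['tool_rot'],s['joint_pos']);R,t=ext(c);print(-R.T@t,R)
P=cloud(c);print(np.nanmin(P[...,2]),np.nanmax(P[...,2]),(c['depth']==0).sum())
```

```text
3.95 [ 0.5300193  -0.00540698  0.23115499] [[ 9.10091010e-01  4.14408331e-01 -2.98426619e-04]
 [ 4.14408268e-01 -9.10091053e-01 -2.49995113e-04]
 [-3.75195453e-04  1.03847846e-04 -9.99999924e-01]] [-0.5895058   0.43791673  0.6968325   2.07293756 -0.40309898  0.76583091
 -0.78615929]
[0.59081725 0.02121282 0.37315524] [[ 4.12810794e-01 -9.10816731e-01  3.62831576e-04]
 [-8.77600047e-01 -3.97649285e-01  2.67755867e-01]
 [-2.43732244e-01 -1.10850933e-01 -9.63486722e-01]]
-0.004709874776692822 0.32657719605780927 1197
```

View pics/w1.png

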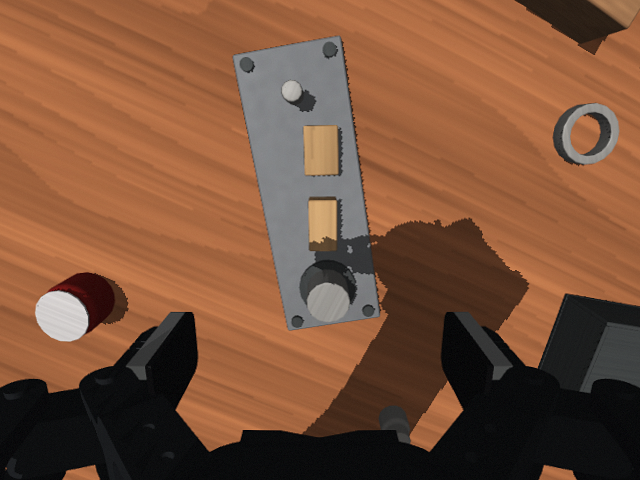

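Wrist view shows thin post top (292,91), thick post top (328,302), offcut B (321,150), offcut A (323,225), with nothing else between the posts. Measuring these from the close view.

Run:
```python
from h import *
c=load('wrist');P=cloud(c)
def box(x0,y0,x1,y1):
    m=np.zeros((480,640),bool);m[y0:y1,x0:x1]=1;return m
def rect(m):
    q=P[m];return len(q),np.median(q[:,2]).round(4),cv2.minAreaRect((q[:,:2]*1000).astype(np.float32))
print('A',rect(box(295,190,350,256)&(abs(P[...,2]-.034)<.004)))
print('B',rect(box(295,115,350,185)&(abs(P[...,2]-.030)<.004)))
for k,b in(('thick',(295,255,365,330)),('thin',(275,75,315,115))):
    m=box(*b)&(abs(P[...,2]-.052)<.004)
    q=P[m];(cx,cy),r=cv2.minEnclosingCircle((q[:,:2]*1000).astype(np.float32))
    print(k,cx,cy,r,len(q),np.median(q[:,2]))
m=box(225,30,390,335)&(abs(P[...,2]-.012)<.003);print('bed',rect(m))
```

```text
A (1486, np.float64(0.0334), ((523.7412719726562, -12.20710563659668), (43.8775749206543, 23.9040470123291), 24.217100143432617))
B (1661, np.float64(0.0295), ((579.2782592773438, 14.511945724487305), (39.229644775390625, 26.886083602905273), 24.935279846191406))
thick 469.4634094238281 -41.93439483642578 18.553625106811523 1398 0.051408937218984985
thin 610.25830078125 52.25064468383789 7.937468528747559 364 0.051340946479163624
bed (22074, np.float64(0.0115), ((539.9286499023438, 5.036224365234375), (250.04086303710938, 90.04843139648438), 34.01101303100586))
```

Call:
send_rows --increments '[[[0, -0.85, 0.36, 2.4, 0, 0, 0], [0, 0, 0, 3, 0, 0, 0], [0, 0, 0, 3, 0, 0, 0], [0, 0, 0, 3, 0, 0, 0], [0, 0, 0, 3, 0, 0, 0], [0, 0, 0, 3, 0, 0, 0], [0, 0, 0, 2, 0, 0, 0], [0, 0, 0, 1, 0, 0, 0], [0, 0, 0, 0.8, 0, 0, 0], [0, 0, 0, 0.4, 0, 0, 0], [0, 0, 0, 0, 0, 0, 0], [1, 0, 0, 0, 0, 0, 0], [1, 0, 0, 0, 0, 0, 0], [1, 0, 0, 0, 0, 0, 0], [1, 0, 0, 0, 0, 0, 0], [1, 0, 0, 0, 0, 0, 0], [1, 0, 0, 0, 0, 0, 0], [1, 0, 0, 0, 0, 0, 0], [1, 0, 0, 0, 0, 0, 0]]]'

```text
time: 5.85
ee_pos: [0.524, -0.0122, 0.0158]
tool_rot: [[0.911, 0.411, 0.001], [0.411, -0.911, 0.0], [0.001, -0.0, -1.0]]
contact_force: [-0.4, 0.2, 7.5]
gripper_width: 0.0221
gripper_force: 59.3
```

Call:
send_rows --increments '[[[1, 0, 0, -1, 0, 0, 0], [1, 0, 0, -2, 0, 0, 0], [1, 0, 0, -3, 0, 0, 0], [1, 0, 0, -3, 0, 0, 0], [1, 0, 0, -3, 0, 0, 0], [1, -1.36, 2.57, 0, 0, 0, 0], [1, -1.36, 2.57, 0, 0, 0, 0], [1, -1.36, 2.57, 0, 0, 0, 0], [1, -1.36, 2.57, 0, 0, 0, 0], [1, -1.36, 2.57, 0, 0, 0, 0], [1, -1.36, 2.57, 0, 0, 0, 0], [1, -1.36, 2.57, 0, 0, 0, 0], [1, -1.36, 2.57, 0, 0, 0, 0], [1, -1.36, 2.57, 0, 0, 0, 0], [1, -1.36, 2.57, 0, 0, 0, 0], [1, -1.36, 2.57, 0, 0, 0, 0], [1, -1.36, 2.57, 0, 0, 0, 0], [1, 0, 0, 0, 0, 0, 0]]]'

```text
time: 7.65
ee_pos: [0.5006, -0.3652, 0.1364]
tool_rot: [[0.913, 0.407, 0.0], [0.407, -0.913, -0.004], [-0.001, 0.003, -1.0]]
contact_force: [-0.4, -0.5, 0.7]
gripper_width: 0.0227
gripper_force: 58.9
```

Call:
send_rows --increments '[[[1, 0, 0, 2, 0, 0, 0], [1, 0, 0, 2, 0, 0, 0], [1, 0, 0, 2, 0, 0, 0], [1, 0, 0, 1.5, 0, 0, 0], [1, 0, 0, 0, 0, 0, 0], [0, 0, 0, 0, 0, 0, 0], [0, 0, 0, 0, 0, 0, 0], [0, 0, 0, 0, 0, 0, 0], [0, 0, 0, 0, 0, 0, 0], [0, 0, 0, 0, 0, 0, 0], [0, 0, 0, 0, 0, 0, 0], [0, 0, 0, 0, 0, 0, 0], [0, 0, 0, -3, 0, 0, 0], [0, 0, 0, -3, 0, 0, 0], [0, 0, 0, -3, 0, 0, 0], [0, 0, 0, -2, 0, 0, 0], [0, 0, 0, 0, 0, 0, 0]]]'

```text
time: 9.35
ee_pos: [0.5029, -0.3616, 0.173]
tool_rot: [[0.912, 0.411, 0.004], [0.411, -0.912, -0.002], [0.003, 0.004, -1.0]]
contact_force: [0.8, 0.3, 0.1]
gripper_width: 0.0852
gripper_force: 0.0
```

Run:
```python
from h import *
s=manip.sense();print(s['time'],s['ee_pos'],s['tool_rot'],s['joint_pos'])
c=cap('scene');P=cloud(c)
w=cams.capture('wrist');cv2.imwrite('pics/w2.png',np.hstack([cv2.resize(c['image'],(400,300)),cv2.resize(w['image'],(400,300))])[:,:,::-1])
```

```text
9.35 [ 0.50291091 -0.36155036  0.17302017] [[ 0.91155241  0.41116604  0.0038317 ]
 [ 0.41117589 -0.91155324 -0.00225368]
 [ 0.00256616  0.00362985 -0.99999012]] [ 0.17241755  0.5965629   0.55109152  1.93030219 -0.45484063  0.73511051
 -0.15763019]
```

View pics/w2.png

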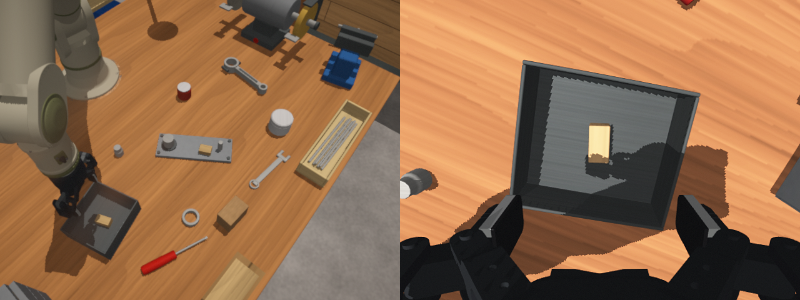

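Offcut A lies in the bin (wrist half, about (598,143)). B is still on the bed. Now B.

Call:
send_rows --increments '[[[0, 1.725, -2.395, 0, 0, 0, 0], [0, 1.725, -2.395, 0, 0, 0, 0], [0, 1.725, -2.395, 0, 0, 0, 0], [0, 1.725, -2.395, 0, 0, 0, 0], [0, 1.725, -2.395, 0, 0, 0, 0], [0, 1.725, -2.395, 0, 0, 0, 0], [0, 1.725, -2.395, 0, 0, 0, 0], [0, 1.725, -2.395, 0, 0, 0, 0], [0, 1.725, -2.395, 0, 0, 0, 0], [0, 1.725, -2.395, 0, 0, 0, 0], [0, 1.725, -2.395, 0, 0, 0, 0], [0, 1.725, -2.395, 0, 0, 0, 0], [0, 1.725, -2.395, 0, 0, 0, 0], [0, 0, 0, 3, 0, 0, 0], [0, 0, 0, 3, 0, 0, 0], [0, 0, 0, 3, 0, 0, 0], [0, 0, 0, 0, 0, 0, 0], [0, 0, 0, 0, 0, 0, 0]]]'

```text
time: 11.25
ee_pos: [0.5776, 0.0149, 0.0797]
tool_rot: [[0.912, 0.411, -0.002], [0.411, -0.912, -0.001], [-0.002, -0.0, -1.0]]
contact_force: [-0.6, -0.1, 0.2]
gripper_width: 0.0855
gripper_force: 0.0
```

Call:
send_rows --increments '[[[0, 0.14, 0.1, 2, 0, 0, 0], [0, 0, 0, 2, 0, 0, 0], [0, 0, 0, 1.4, 0, 0, 0], [0, 0, 0, 0.7, 0, 0, 0], [0, 0, 0, 0.3, 0, 0, 0], [0, 0, 0, 0, 0, 0, 0], [1, 0, 0, 0, 0, 0, 0], [1, 0, 0, 0, 0, 0, 0], [1, 0, 0, 0, 0, 0, 0], [1, 0, 0, 0, 0, 0, 0], [1, 0, 0, 0, 0, 0, 0], [1, 0, 0, 0, 0, 0, 0], [1, 0, 0, 0, 0, 0, 0], [1, 0, 0, 0, 0, 0, 0]]]'

```text
time: 12.65
ee_pos: [0.5802, 0.0152, 0.0169]
tool_rot: [[0.912, 0.411, 0.001], [0.411, -0.912, 0.0], [0.001, -0.0, -1.0]]
contact_force: [-1.1, -0.1, 6.4]
gripper_width: 0.0263
gripper_force: 59.6
```

Call:
send_rows --increments '[[[1, 0, 0, -1, 0, 0, 0], [1, 0, 0, -2, 0, 0, 0], [1, 0, 0, -3, 0, 0, 0], [1, 0, 0, -3, 0, 0, 0], [1, 0, 0, -3, 0, 0, 0], [1, -1.62, 2.59, 0, 0, 0, 0], [1, -1.62, 2.59, 0, 0, 0, 0], [1, -1.62, 2.59, 0, 0, 0, 0], [1, -1.62, 2.59, 0, 0, 0, 0], [1, -1.62, 2.59, 0, 0, 0, 0], [1, -1.62, 2.59, 0, 0, 0, 0], [1, -1.62, 2.59, 0, 0, 0, 0], [1, -1.62, 2.59, 0, 0, 0, 0], [1, -1.62, 2.59, 0, 0, 0, 0], [1, -1.62, 2.59, 0, 0, 0, 0], [1, -1.62, 2.59, 0, 0, 0, 0], [1, -1.62, 2.59, 0, 0, 0, 0], [1, 0, 0, 0, 0, 0, 0], [1, 0, 0, 0, 0, 0, 0]]]'

```text
time: 14.55
ee_pos: [0.5301, -0.3486, 0.1367]
tool_rot: [[0.912, 0.41, -0.0], [0.41, -0.912, 0.0], [-0.0, -0.0, -1.0]]
contact_force: [0.1, 0.2, -1.2]
gripper_width: 0.0263
gripper_force: 59.0
```

Call:
send_rows --increments '[[[1, 0, 0, 2, 0, 0, 0], [1, 0, 0, 2, 0, 0, 0], [1, 0, 0, 2, 0, 0, 0], [1, 0, 0, 1.5, 0, 0, 0], [1, 0, 0, 0, 0, 0, 0], [0, 0, 0, 0, 0, 0, 0], [0, 0, 0, 0, 0, 0, 0], [0, 0, 0, 0, 0, 0, 0], [0, 0, 0, 0, 0, 0, 0], [0, 0, 0, 0, 0, 0, 0], [0, 0, 0, 0, 0, 0, 0], [0, 0, 0, 0, 0, 0, 0], [0, 0, 0, -3, 0, 0, 0], [0, 0, 0, -3, 0, 0, 0], [0, 0, 0, -3, 0, 0, 0], [0, 0, 0, -3, 0, 0, 0], [0, 0, 0, -2, 0, 0, 0], [0, 0, 0, 0, 0, 0, 0]]]'

```text
time: 16.35
ee_pos: [0.5316, -0.3491, 0.2042]
tool_rot: [[0.912, 0.411, 0.004], [0.411, -0.912, -0.002], [0.003, 0.004, -1.0]]
contact_force: [0.9, 0.5, 0.6]
gripper_width: 0.0853
gripper_force: 0.0
```

Run:
```python
from h import *
s=manip.sense();print(s['time'],s['ee_pos'],s['tool_rot'],s['joint_pos'])
c=cap('scene');w=cams.capture('wrist');cv2.imwrite('pics/w3.png',np.hstack([cv2.resize(c['image'],(400,300)),cv2.resize(w['image'],(400,300))])[:,:,::-1])
```

```text
16.35 [ 0.53158115 -0.3491071   0.2042058 ] [[ 0.91155184  0.41116423  0.00414952]
 [ 0.41117497 -0.91155389 -0.00215641]
 [ 0.00289588  0.00367186 -0.99998907]] [ 0.11807879  0.5794386   0.57846646  1.86702531 -0.4248835   0.81501908
 -0.22947496]
```

View pics/w3.png

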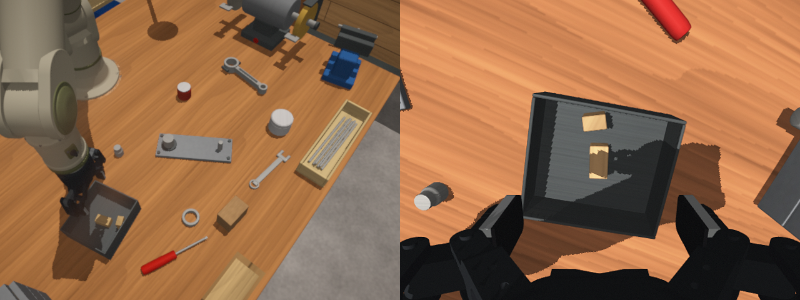

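Both offcuts are in the bin (wrist half (594,122) and (598,161)) and the bed is bare. I'll check clearance around the rod before going there.

Run:
```python
from h import *
for n in('scene','side'):
    P=cloud(load(n)).reshape(-1,3);b=np.array([.464,.385])
    if n=='side':pass
    for z in(.05,.1,.15,.2,.25,.3):
        q=P[(P[:,2]>z)&(P[:,2]<z+.05)&(P[:,1]>.15)];d=np.linalg.norm(q[:,:2]-b,axis=1)
        if len(d):
            i=np.argsort(d)[min(20,len(d)-1)];print(n,z,d[i].round(3),q[i].round(3))
```

```text
scene 0.05 0.23 [0.369 0.176 0.051]
scene 0.1 0.187 [0.543 0.554 0.122]
scene 0.15 0.21 [0.442 0.594 0.157]
scene 0.2 0.24 [0.444 0.624 0.201]
side 0.05 0.231 [0.427 0.613 0.1  ]
side 0.1 0.186 [0.538 0.555 0.116]
side 0.15 0.208 [0.457 0.593 0.159]
side 0.2 0.243 [0.447 0.627 0.202]
side 0.25 0.267 [0.288 0.586 0.291]
side 0.3 0.263 [0.291 0.582 0.331]
```

Call:
send_rows --increments '[[[0, 1.2, -3.48, 0, 0, 0, 0], [0, 1.2, -3.48, 0, 0, 0, 0], [0, 1.2, -3.48, 0, 0, 0, 0], [0, 1.2, -3.48, 0, 0, 0, 0], [0, 1.2, -3.48, 0, 0, 0, 0], [0, 1.2, -3.48, 0, 0, 0, 0], [0, 1.2, -3.48, 0, 0, 0, 0], [0, 1.2, -3.48, 0, 0, 0, 0], [0, 1.2, -3.48, 0, 0, 0, 0], [0, 1.2, -3.48, 0, 0, 0, 0], [0, 1.2, -3.48, 0, 0, 0, 0], [0, 1.2, -3.48, 0, 0, 0, 0], [0, 1.2, -3.48, 0, 0, 0, 0], [0, 1.2, -3.48, 0, 0, 0, 0], [0, 1.2, -3.48, 0, 0, 0, 0], [0, 0, 0, 0, 0, 0, 0]]]'

```text
time: 18.05
ee_pos: [0.4786, 0.2069, 0.1996]
tool_rot: [[0.908, 0.418, -0.002], [0.418, -0.909, -0.0], [-0.002, -0.001, -1.0]]
contact_force: [-0.1, -1.0, 0.5]
gripper_width: 0.0854
gripper_force: 0.0
```

Call:
send_rows --increments '[[[0, 0, 0, 0, 0, 0, -8.1], [0, 0, 0, 0, 0, 0, -8.1], [0, 0, 0, 0, 0, 0, -8.1], [0, 0, 0, 0, 0, 0, -8.1], [0, 0, 0, 0, 0, 0, -8.1], [0, 0, 0, 0, 0, 0, -8.1], [0, 0, 0, 0, 0, 0, -8.1], [0, 0, 0, 0, 0, 0, -8.1], [0, 0, 0, 0, 0, 0, -8.1], [0, 0, 0, 0, 0, 0, -8.1], [0, 0, 0, 0, 0, 0, -8.1], [0, 0, 0, 0, 0, 0, -8.1], [0, 0, 0, 0, 0, 0, -8.1], [0, 0, 0, 0, 0, 0, -8.1], [0, 0, 0, 0, 0, 0, -8.1], [0, 0, 0, 0, 0, 0, -8.1], [0, 0, 0, 0, 0, 0, -8.1], [0, 0, 0, 0, 0, 0, -8.1], [0, 0, 0, 0, 0, 0, 0]]]'

```text
time: 19.95
ee_pos: [0.4795, 0.2008, 0.2003]
tool_rot: [[-0.985, 0.171, -0.002], [0.171, 0.985, -0.0], [0.002, -0.001, -1.0]]
contact_force: [0.3, 0.2, -0.7]
gripper_width: 0.0855
gripper_force: 0.0
```

Run:
```python
from h import *
s=manip.sense();print(s['ee_pos'],s['tool_rot'],s['joint_pos']);R=s['tool_rot'];print('to go cm',R.T@(np.array([.464,.385,s['ee_pos'][2]])-s['ee_pos'])*100)
```

```text
[0.47954082 0.20082245 0.20031839] [[-9.85291732e-01  1.70870379e-01 -1.87533320e-03]
 [ 1.70871454e-01  9.85293237e-01 -4.27742124e-04]
 [ 1.77466466e-03 -7.41891688e-04 -9.99998150e-01]] [-0.44067886  0.39967809 -0.08747724  2.09248252  0.05502835  0.65337476
  0.83401697]
to go cm [ 4.67829265e+00  1.78813428e+01 -4.96362813e-03]
```

Call:
send_rows --increments '[[[0, 0.78, 2.98, -0.5, 0, 0, 0], [0, 0.78, 2.98, -0.5, 0, 0, 0], [0, 0.78, 2.98, -0.5, 0, 0, 0], [0, 0.78, 2.98, 0, 0, 0, 0], [0, 0.78, 2.98, 0, 0, 0, 0], [0, 0.78, 2.98, 0, 0, 0, 0], [0, 0, 0, 0, 0, 0, 0], [0, 0, 0, 0, 0, 0, 0]]]'

```text
time: 20.75
ee_pos: [0.4641, 0.3858, 0.2153]
tool_rot: [[-0.985, 0.174, -0.001], [0.174, 0.985, -0.001], [0.001, -0.001, -1.0]]
contact_force: [-0.5, -0.0, -0.7]
gripper_width: 0.0855
gripper_force: 0.0
```

```bash
cat > rod.py <<'E'
from h import *
c=cap('wrist');save(c,'w4');s=manip.sense();print(s['ee_pos'],s['joint_pos'])
P=cloud(c);m=(P[...,2]>.02)&(P[...,2]<.038)&(np.hypot(P[...,0]-.47,P[...,1]-.385)<.16)
q=P[m];print(len(q),np.nanmin(q,0),np.nanmax(q,0),proj(c,[[.407,.395,.03],[.5735,.3657,.03]]))
u=np.array([.985,-.172]);u/=np.linalg.norm(u)
for _ in range(3):
    n=np.array([-u[1],u[0]]);o=np.array([.464,.385]);a=(q[:,:2]-o)@u;w=(q[:,:2]-o)@n
    k=(a>-.02)&(a<.085)&(q[:,2]>.025)
    bins=np.arange(-.02,.085,.005);ax=[];md=[];wd=[]
    for b in bins:
        kk=k&(a>=b)&(a<b+.005)
        lo,hi=np.percentile(w[kk],[1,99]);ax.append(b+.0025);md.append((lo+hi)/2);wd.append(hi-lo)
    f=np.polyfit(ax,md,1);u=u+n*f[0];u/=np.linalg.norm(u)
print('width',np.median(wd),'u',u,np.degrees(np.arctan2(u[1],u[0])))
n=np.array([-u[1],u[0]]);a=(q[:,:2]-o)@u;w=(q[:,:2]-o)@n
print('off',np.median(md),'ends',np.percentile(a,[.1,99.9]),'top z',np.median(q[k,2]))
E
python3 rod.py
```

```text
[0.46451323 0.38482472 0.21549219] [-0.72614054  0.47260808 -0.08615627  1.8977618   0.05654647  0.77532259
  0.55176505]
7122 [0.37576698 0.34996529 0.02000292] [0.58872154 0.43501843 0.03389336] [[320.29490427 147.38162855]
 [320.40053089 345.18038165]]
width 0.01714826774378357 u [ 0.98368367 -0.17990676] -10.364329073452048
off 0.00010029579644286763 ends [-0.08904417  0.12562661] top z 0.027474933440900753
```

View pics/w4.png

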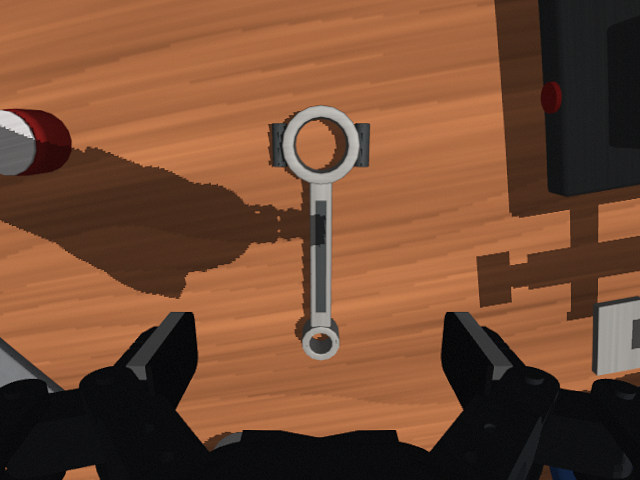

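The rod's big eye is at (320,146) and small eye at (321,343), centred between the fingers; the shank is 17 mm wide with its top at 27.5 mm. Descending onto the balance point.

Call:
send_rows --increments '[[[0, 0.23, 0, 3, 0, 0, 0.4], [0, 0, 0, 3, 0, 0, 0], [0, 0, 0, 3, 0, 0, 0], [0, 0, 0, 3, 0, 0, 0], [0, 0, 0, 3, 0, 0, 0], [0, 0, 0, 3, 0, 0, 0], [0, 0, 0, 1, 0, 0, 0], [0, 0, 0, 0, 0, 0, 0], [0, 0, 0, 0, 0, 0, 0]]]'

```text
time: 21.7
ee_pos: [0.463, 0.386, 0.0272]
tool_rot: [[-0.984, 0.18, 0.001], [0.18, 0.984, 0.0], [-0.001, 0.0, -1.0]]
contact_force: [0.2, 0.5, 0.5]
gripper_width: 0.0853
gripper_force: 0.0
```

Call:
send_rows --increments '[[[0, 0.05, -0.08, 1, 0, 0, 0], [0, 0, 0, 0.8, 0, 0, 0], [0, 0, 0, 0.4, 0, 0, 0], [0, 0, 0, 0, 0, 0, 0], [0.5, 0, 0, 0, 0, 0, 0], [1, 0, 0, 0, 0, 0, 0], [1, 0, 0, 0, 0, 0, 0], [1, 0, 0, 0, 0, 0, 0], [1, 0, 0, 0, 0, 0, 0], [1, 0, 0, 0, 0, 0, 0], [1, 0, 0, 0, 0, 0, 0], [1, 0, 0, 0, 0, 0, 0]]]'

```text
time: 22.9
ee_pos: [0.4621, 0.3864, 0.0048]
tool_rot: [[-0.984, 0.179, 0.001], [0.179, 0.984, 0.001], [-0.001, 0.002, -1.0]]
contact_force: [-0.2, 1.9, 4.4]
gripper_width: 0.0171
gripper_force: 60.0
```

Call:
send_rows --increments '[[[1, 0, 0, -0.5, 0, 0, 0], [1, 0, 0, -1, 0, 0, 0], [1, 0, 0, -1, 0, 0, 0], [1, 0, 0, -1, 0, 0, 0], [1, 0, 0, -0.5, 0, 0, 0], [1, 0, 0, 0, 0, 0, 0], [1, 0, 0, 0, 0, 0, 0], [1, 0, 0, 0, 0, 0, 0]]]'

```text
time: 23.7
ee_pos: [0.4616, 0.3854, 0.044]
tool_rot: [[-0.984, 0.179, -0.0], [0.179, 0.984, -0.0], [0.0, -0.0, -1.0]]
contact_force: [0.7, -0.2, -5.8]
gripper_width: 0.017
gripper_force: 59.1
```

Rod is held (17 mm opening, 5.8 N load). Lift, turn slowly, then measure.

Call:
send_rows --increments '[[[1, 0, 0, -1, 0, 0, -1.5], [1, 0, 0, -1.5, 0, 0, -3], [1, 0, 0, -1.5, 0, 0, -3.7], [1, 0, 0, -1.5, 0, 0, -4], [1, 0, 0, -0.7, 0, 0, -4], [1, 0, 0, -0.3, 0, 0, -4], [1, 0, 0, 0, 0, 0, -4], [1, 0, 0, 0, 0, 0, -4], [1, 0, 0, 0, 0, 0, -4], [1, 0, 0, 0, 0, 0, -4], [1, 0, 0, 0, 0, 0, -3.5], [1, 0, 0, 0, 0, 0, -3], [1, 0, 0, 0, 0, 0, -1.5], [1, 0, 0, 0, 0, 0, 0], [1, 0, 0, 0, 0, 0, 0]]]'

```text
time: 25.2
ee_pos: [0.4618, 0.3855, 0.1094]
tool_rot: [[-0.831, -0.557, 0.0], [-0.557, 0.831, -0.0], [-0.0, -0.0, -1.0]]
contact_force: [0.4, -0.4, -6.1]
gripper_width: 0.0168
gripper_force: 59.1
```

Run:
```python
from h import *
s=manip.sense();R=s['tool_rot'];print(s['time'],s['ee_pos'],np.degrees(np.arctan2(-R[1,0],-R[0,0])),s['joint_pos']);print('to go cm',R.T@(np.array([.5175,-.0099,.109])-s['ee_pos'])*100)
```

```text
25.2 [0.46178844 0.38547628 0.10942165] 33.836847413503556 [-0.5903786   0.62326631 -0.2962069   1.97528021  0.31312821  0.58676126
  1.06470861]
to go cm [ 17.38818517 -35.94318173   0.04789636]
```

Call:
send_rows --increments '[[[1, 0.31, -0.64, 0, 0, 0, 0], [1, 0.62, -1.28, 0, 0, 0, 0], [1, 1.035, -2.14, 0, 0, 0, 0], [1, 1.035, -2.14, 0, 0, 0, 0], [1, 1.035, -2.14, 0, 0, 0, 0], [1, 1.035, -2.14, 0, 0, 0, 0], [1, 1.035, -2.14, 0, 0, 0, 0], [1, 1.035, -2.14, 0, 0, 0, 0], [1, 1.035, -2.14, 0, 0, 0, 0], [1, 1.035, -2.14, 0, 0, 0, 0], [1, 1.035, -2.14, 0, 0, 0, 0], [1, 1.035, -2.14, 0, 0, 0, 0], [1, 1.035, -2.14, 0, 0, 0, 0], [1, 1.035, -2.14, 0, 0, 0, 0], [1, 1.035, -2.14, 0, 0, 0, 0], [1, 1.035, -2.14, 0, 0, 0, 0], [1, 1.035, -2.14, 0, 0, 0, 0], [1, 0.62, -1.28, 0, 0, 0, 0], [1, 0.31, -0.64, 0, 0, 0, 0], [1, 0, 0, 0, 0, 0, 0]]]'

```text
time: 27.2
ee_pos: [0.5177, -0.0106, 0.1093]
tool_rot: [[-0.831, -0.556, -0.0], [-0.556, 0.831, -0.0], [0.0, -0.0, -1.0]]
contact_force: [-0.6, 0.8, -6.1]
gripper_width: 0.0168
gripper_force: 59.1
```

Call:
send_rows --increments '[[[1, 0, 0, 0, 0, 0, 0], [1, 0, 0, 0, 0, 0, 0], [1, 0, 0, 0, 0, 0, 0]]]'

```text
time: 27.5
ee_pos: [0.5178, -0.0086, 0.1093]
tool_rot: [[-0.829, -0.559, 0.0], [-0.559, 0.829, 0.0], [-0.0, 0.0, -1.0]]
contact_force: [0.7, 0.2, -7.1]
gripper_width: 0.0169
gripper_force: 59.1
```

```bash
cat > fin.py <<'E'
from h import *
import sys
s=manip.sense();R=s['tool_rot'];print(s['time'],s['ee_pos'],np.degrees(np.arctan2(-R[1,0],-R[0,0])),s['joint_pos'],R[:,2])
cs={n:cap(n) for n in('scene','side','wrist')}
cv2.imwrite(f'pics/{sys.argv[1]}.png',np.hstack([cs['scene']['image'][150:330,180:440],cs['side']['image'][150:330,180:440],cv2.resize(cs['wrist']['image'],(240,180))])[:,:,::-1])
th=np.array([.4695,-.0419]);u=np.array([.830,.5577]);n=np.array([-u[1],u[0]])
for k,c in cs.items():
    P=cloud(c);q=P[(np.hypot(P[...,0]-.54,P[...,1]-.005)<.14)&(abs(P[...,2]-.13)<.012)&(c['depth']>.1)]
    a=(q[:,:2]-th)@u;w=(q[:,:2]-th)@n
    b=q[(abs(a)<.035)&(abs(w)<.04)];t=q[(a>.15)&(abs(w)<.025)];kt=(a>.15)&(abs(w)<.025)
    kb=(abs(a)<.033)&(abs(w)<.045)
    print(k,len(q),'big n',kb.sum(),'z',np.median(q[kb,2]) if kb.any() else 0)
    if kb.any(): print('  big a',np.percentile(a[kb],[1,99]),'w',np.percentile(w[kb],[1,99]))
    if kt.any(): print('  small n',kt.sum(),'z',np.median(q[kt,2]),'a max',np.percentile(a[kt],99.5),'w',np.percentile(w[kt],[1,99]))
    for lo,hi in((.035,.05),(.08,.11),(.11,.145)):
        m=(a>lo)&(a<hi)&(abs(w)<.012)
        if m.sum()>5: print('  shank',lo,m.sum(),'z',np.median(q[m,2]),'w',np.percentile(w[m],[2,98]).round(4))
E
python3 fin.py f1
```

```text
27.5 [ 0.51776464 -0.00858959  0.10932444] 33.983107169653756 [ 0.15479407  0.55816728 -0.35060731  2.16100737  0.40141644  0.48338218
  1.6584285 ] [ 5.64048507e-05  3.30300296e-04 -9.99999944e-01]
scene 1569 big n 705 z 0.13299213131946927
  big a [-0.02596592  0.03197023] w [-0.03884159  0.03445051]
  small n 296 z 0.1311285625361606 a max 0.1884432273686823 w [-0.01627219  0.01652517]
  shank 0.035 6 z 0.1324957630156641 w [-0.0087  0.0074]
  shank 0.08 187 z 0.13143451974021927 w [-0.0094  0.0088]
  shank 0.11 219 z 0.13119664336540457 w [-0.0098  0.0079]
side 1224 big n 844 z 0.12856575293100583
  big a [-0.03125462  0.02594907] w [-0.03707323  0.03770861]
  small n 60 z 0.1285579464336828 a max 0.17833154843366444 w [-0.01514443 -0.0042636 ]
  shank 0.035 79 z 0.1316883886365962 w [-0.0116  0.0106]
  shank 0.08 26 z 0.13145095806552287 w [0.0009 0.0094]
  shank 0.11 11 z 0.12838502060482965 w [-0.0079  0.0102]
wrist 38447 big n 27767 z 0.1353951459849222
  big a [-0.02799665  0.03142557] w [-0.0375878   0.03661344]
  shank 0.035 3195 z 0.1320600014179609 w [-0.0114  0.0114]
  shank 0.08 1180 z 0.13205240910933286 w [-0.0089  0.0082]
```

View pics/f1.png

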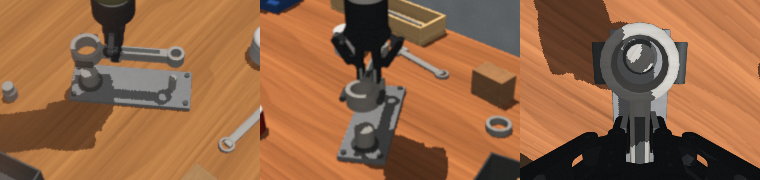

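The rod hangs level over the fixture, with the thick post visible through the big eye (wrist inset (638,58)). It sits about 1 mm too far along and 2 mm high, so I'll trim and settle.

Call:
send_rows --increments '[[[1, 0.12, -0.05, 0.15, 0, 0, 0], [1, 0, 0, 0, 0, 0, 0], [1, 0, 0, 0, 0, 0, 0], [1, 0, 0, 0, 0, 0, 0], [1, 0, 0, 0, 0, 0, 0], [1, 0, 0, 0, 0, 0, 0], [1, 0, 0, 0, 0, 0, 0], [1, 0, 0, 0, 0, 0, 0], [1, 0, 0, 0, 0, 0, 0], [1, 0, 0, 0, 0, 0, 0]]]'

```text
time: 28.65
ee_pos: [0.5171, -0.0107, 0.1078]
tool_rot: [[-0.83, -0.558, 0.0], [-0.558, 0.83, -0.0], [-0.0, -0.0, -1.0]]
contact_force: [-0.6, 0.3, -6.4]
gripper_width: 0.0171
gripper_force: 59.1
```

```bash
python3 fin.py f2; python3 -c "
from h import *
s=manip.sense();print(s['ee_pos'],np.abs(s['dq']).max(),s['torque'])"
```

```text
28.65 [ 0.5170974  -0.01074902  0.10780447] 33.88613305204633 [ 0.1567257   0.55994234 -0.34798301  2.16350327  0.40391457  0.47897865
  1.65822547] [ 7.19086803e-05 -3.74003450e-06 -9.99999997e-01]
scene 1493 big n 692 z 0.13143984428987687
  big a [-0.02703771  0.03126711] w [-0.04015819  0.03445334]
  small n 261 z 0.13017816857358624 a max 0.18655339402244916 w [-0.01803468  0.01536261]
  shank 0.08 179 z 0.13013410750547263 w [-0.0111  0.007 ]
  shank 0.11 209 z 0.13001546429409308 w [-0.0109  0.0074]
side 1167 big n 780 z 0.12798076173228218
  big a [-0.03222954  0.02438897] w [-0.03792112  0.0363649 ]
  small n 52 z 0.12793471800725628 a max 0.17845578238741547 w [-0.01630498 -0.00594647]
  shank 0.035 79 z 0.13015744055478257 w [-0.0117  0.011 ]
  shank 0.08 28 z 0.12992282385211998 w [-0.0004  0.0089]
  shank 0.11 9 z 0.12798901133904883 w [-0.0092  0.0052]
wrist 38201 big n 27770 z 0.13390263894286486
  big a [-0.02960093  0.0314441 ] w [-0.03866613  0.03557779]
  shank 0.035 3202 z 0.13056651129163505 w [-0.0114  0.0114]
  shank 0.08 983 z 0.13051484688619266 w [-0.01    0.0069]
[ 0.51709178 -0.01075319  0.10779973] 0.0014626332236468294 [ 0.04567323  0.05955612 -0.07055195]
```

Call:
send_rows --increments '[[[1, 0, 0.12, 0, 0, 0, 0], [1, 0, 0, 0, 0, 0, 0], [1, 0, 0, 0, 0, 0, 0], [1, 0, 0, 0, 0, 0, 0], [1, 0, 0, 0, 0, 0, 0], [1, 0, 0, 0, 0, 0, 0], [1, 0, 0, 0, 0, 0, 0], [1, 0, 0, 0, 0, 0, 0], [1, 0, 0, 0, 0, 0, 0], [1, 0, 0, 0, 0, 0, 0], [1, 0, 0, 0, 0, 0, 0], [1, 0, 0, 0, 0, 0, 0]]]'

```text
time: 30.0
ee_pos: [0.5164, -0.0098, 0.1078]
tool_rot: [[-0.83, -0.558, 0.0], [-0.558, 0.83, -0.0], [-0.0, -0.0, -1.0]]
contact_force: [-0.2, 0.3, -6.1]
gripper_width: 0.0168
gripper_force: 59.1
```

```bash
python3 fin.py f3; python3 -c "
from h import *
s=manip.sense();print(s['ee_pos'],np.abs(s['dq']).max())"
```

```text
30.0 [ 0.51643011 -0.00977802  0.10780157] 33.8843391325257 [ 0.15452224  0.5593611  -0.34759497  2.16499738  0.40390443  0.47799251
  1.65605817] [ 2.04065996e-05 -2.46143736e-05 -9.99999999e-01]
scene 1475 big n 678 z 0.13170618002262008
  big a [-0.02793738  0.03100627] w [-0.03867498  0.03258011]
  small n 262 z 0.12990131805071117 a max 0.1866478285373601 w [-0.01670659  0.0145497 ]
  shank 0.08 176 z 0.12994563818976396 w [-0.0099  0.0089]
  shank 0.11 209 z 0.13002011948073136 w [-0.0099  0.0085]
side 1170 big n 778 z 0.1284106392890379
  big a [-0.03255586  0.02469022] w [-0.03657612  0.03767224]
  small n 55 z 0.1278062554684867 a max 0.17652114111041417 w [-0.01507032 -0.00522144]
  shank 0.035 83 z 0.13058755803437425 w [-0.0118  0.012 ]
  shank 0.08 26 z 0.12977664958786944 w [0.0018 0.0103]
  shank 0.11 13 z 0.12737480567724166 w [-0.008   0.0096]
wrist 38167 big n 27725 z 0.13389567364852317
  big a [-0.02959844  0.03141254] w [-0.03744503  0.03674059]
  shank 0.035 3210 z 0.13056426124982243 w [-0.0114  0.0114]
  shank 0.08 976 z 0.1305299756639416 w [-0.009   0.0081]
[ 0.51645581 -0.00976439  0.10782454] 0.0011490081392636787
```

Centred within about 1 mm, level, underside about 50 mm above the posts, and still. Handing in.

```bash
python3 -c "
from h import *
print(manip.job_done())"
```

```text
the job is handed in; nothing more can be done
None
```

Job handed in at about 30 s: both offcuts are in the scrap bin, and the rod is held still and level by its balance point, about 5 cm above the post tops with both eyes centred to about 1 mm by my camera measurements.

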